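# Close the clam nursery tray with its screen lid

## Task

Close the blue clam tray with its white screen lid: hook the lid's orange tongue under the white lip at one end of the tray while the lid is tilted, then swing the other end down and press it until it lies flat and the yellow spring catch has snapped over its edge. Let go at the end, and leave the jug, the clam shell and the calipers where they are.

Things in the scene. Friction and masses are not known exactly. Their poses are not given: they have to be found in the camera images.
- tray: Blue open tray with small clams on gravel, fixed to the bench. 200 (x) x 152 (y) mm outside, side walls 74 mm high. Origin: centre of its underside, on the bench; z up, -x end towards the robot. Inside, a ledge for the lid runs round at 60 mm height; above it the inside is 184 (x) x 136 mm (y), centred: the lid has 4 mm play in x, 3 mm each side in y. Lip at the -x end, catch at the +x end.
- lip_edge (a point): Lower inner edge of the white lip, mid-width; tray x = -79, y = 0, z = 70 mm; tray's axes. The lip, 5 mm thick, full width, covers the ledge from the end wall (x = -92) to here, its underside 10 mm above the ledge. The ledge is 32 mm wide here (x -92 to -60), elsewhere 8 mm. The lid does not fit in flat: its tongue goes in tilted by 10 to 17 degrees until it touches the end wall.
- catch (a joint): Yellow spring catch, mid +x end, 50 mm wide: how far (m) it is pushed out (tray +x), 0 at rest, at most 0.010. Spring 2.4 N + 0.4 N/mm. Pressing the lid's pad with some 5 to 10 N pushes it aside; it snaps back over the lid's edge.
- catch_nose (a point): Tip of the catch's nose at rest, tray x = +83, y = 0, z = 70 mm (2 mm above the seated lid's top face); tray's axes. Above it a ramp at 60 degrees climbs outwards to x = +93, z = 90 mm. The end wall below (inner face x = +92) ends at z = 67 mm. A hooked lid let down rests its far edge on the ramp, about 5 to 6 degrees short of flat.
- lid_handle (a point): Centre of the grey handle bar (12 mm thick in x, 60 long in y, 30 high) of the loose white slotted lid. Lid's axes: x from tongue to far edge, z out of its top face. Lid 180 x 130 mm, 0.2 to 0.36 kg; underside 23 mm and top face 15 mm below this point, tongue tip at x = -90, far edge at +90; body (x -70 to +90) 8 mm thick. Starts flat on the bench, handle up.
- lid_tongue (a point): Middle of the tip of the lid's orange tongue (110 mm wide, 4 mm thick, sticking 20 mm out of the lid's -x edge, flush with its underside); 2 mm above the underside. Axes are the lid's.
- lid_pad (a point): Middle of the top of the yellow press pad on the lid, 28 (x) x 50 (y) mm, 58 mm from the lid's middle towards the far edge, 11 mm above the underside: 71 mm above the bench once the lid is seated. Axes are the lid's.
- jug_mid (a point): Clear plastic jug, 84 mm across, 110 mm high, standing loose; this point is on its axis, half-way up. Leave alone.
- clam_mid (a point): Pale ribbed clam shell, 92 mm across, 52 mm high, loose; this point is its centre. Leave alone.
- calipers_mid (a point): Steel calipers, 150 mm long, 12 mm high, lying loose; this point is the middle of the beam. Leave alone.
Mind the look-alikes: they are no part of the job. There is more than one size of the part that bears lid_handle; the job needs the smallest.

How it is judged (in metres and radians):
On the way:
1. the tongue is under the lip (tip within 9 mm of the end wall) while the lid is still tilted by more than 3.4 degrees (x of lid_tongue in the frame of tray below -0.083 m and z of lid_tongue in the frame of tray between 0.057 and 0.07 m and angle between lid_tongue's own z axis and vertical above 0.06 rad), for 0.1 s.
At the end, for the whole second after the job is handed in: The lid lies flat on the tray's ledge (within 2 degrees, pad no more than 2.5 mm high), its tongue under the lip (tip within 9 mm of the end wall), the catch back at rest (within 1.5 mm) over its edge, jug, clam shell and calipers within 30 mm of where they were (x of lid_tongue in the frame of tray below -0.083 m and z of lid_tongue in the frame of tray between 0.058 and 0.066 m and z of lid_pad in the frame of tray between 0.068 and 0.0735 m and angle between lid_pad's own z axis and vertical below 0.035 rad and angle between the x axis of lid_pad and the x axis of tray, either way round below 0.06 rad and value of joint catch below 0.0015 m and distance of each of jug_mid, clam_mid, calipers_mid from where it was at the start of the episode below 0.03 m); the robot touches nothing.
It fails at once if the jug, clam shell or calipers moved by more than 30 mm (distance of any of jug_mid, clam_mid, calipers_mid from where it was at the start of the episode above 0.03 m).
It also fails if it takes over 51 s, if anything falls off the work surface, if the arm or the gripper's body presses on something with over 40 N, if the wrist force passes 120 N, or if a joint passes its speed limit or range.

## Robot

A 7-joint arm with a two-finger parallel gripper is mounted at the origin on the work surface. World frame = base frame: x ahead of the robot, y to its left, z up, the work surface at z = 0. Lengths are in m, angles in degrees, forces in N, time in s.
With the tool pointing down it reaches from about 0.4 to 0.925 m from the base axis. Payload 5.6 kg.
Tool frame: the origin (TCP) lies on the centre line of the jaws, within the pads' length; the fingertips stand 22 mm ahead of it and the grasp point (between the pads) lies 3 mm ahead of it; x points along the fingers, y is the direction in which the jaws open and shut, and the axes are right-handed (so a half turn about x gives the same grasp; the last joint's range is limited). The gripper opens to 85 mm and grips with 20 to 120 N. Pads are 22 mm wide; open, the fingers measure 114 mm over their backs; the gripper's body (76 mm by 85 mm) begins 54 mm behind the grasp point. The pads swing forward as they close: fully open they stand 13 mm farther back than shut.
Start: joints at [-67.953, 26.786, -0.665, 91.828, 0.344, 61.387, -3.226], TCP at [0.27, 0.591, 0.253] pointing down, gripper open.
Joint ranges: [-144.91, 144.91], [-17.63, 115.5], [-89.93, 88.59], [15.96, 139.68], [-74.01, 254.01], [8.47, 105.57], [-167.45, 167.45]. Speed limits (degrees/s): [147.25, 147.25, 180, 180, 180, 180, 180].

## Interface

Orientations are given as [roll, pitch, yaw] about the fixed x, y, z axes, in that order (R = Rz(yaw) Ry(pitch) Rx(roll)).
In Python, from station import ctrl, camera, look_for gives the robot as it stands.
- The arm moves only by the shell command python3 -m creep 'ROWS' [FORCE]. ROWS is JSON, a list of rows, each an object with "turn": the turn, a rotation vector about the tool's x, y, z in rad, a list of three; "slide": the shift along the tool's x, y, z in cm, a list of three; "hand": the gripper command: -1 is shut, 1 is fully open, values between are in proportion. A call has 1 to 12 rows; each row is the pose to reach, as a shift and turn from the pose measured when the call began, along the tool's axes at that moment; what a row does not reach only later rows make up. A row lasts 1/8 s, in which the tool goes at most 62.5 mm and 10.7 degrees, less where a joint would pass 70% of its speed; a pose out of reach is approached as far as the arm can. A call with a gripper value outside its range is refused whole. The fingers move at their own pace and stop on an object; FORCE is the grip in N (left out, the last holds). Time passes only in rows, so rows that repeat a pose let the fingers close. It gives the time, the measured TCP pose, the force and the opening at its end, in the units of the state.
- ctrl.sense(): the state, without advancing time (a new reading comes with each control period).
- camera(name): name is "scene" or "top" or "wrist"; returns a dict with "color" (420x560x3 uint8, red, green, blue), "z_map" (420x560 float32, m along the optical axis (not along the pixel's ray), 0 where there is no reading), "fx", "fy", "cx", "cy" (pixels), "origin" and "orientation" of the camera in the world. Camera axes: x right, y up, looking along -z (the intrinsics and any distortion apply to the point x, -y, -z); pixel columns grow to the right and rows downward; lengths in m; the calibration is good to about 2 mm. A picture is of the moment at which its call begins.
- ctrl.job_done(): hands the job in, once; it reports no verdict.
Trained networks look in a picture, given as the dict that the camera call returned (one of the last four; its "shot" number tells which), for a name from the list of things; names that differ only in an ending like _2 or _b are one class to them, and where a whole thing is asked for, a point or a joint stands for the part that bears it (a point fixed in the world has none). Each returns a list of dicts, best first, with "conf" (0 to 1); they miss things now and then, are a little off and sometimes report something else, mostly with a low value. They report only what shows in the picture. A call takes as long as a camera call. They do not tell look-alikes from the thing itself.
- look_for(picture, label): "box" ([left, top, right, bottom] in pixels, round what is visible of it).
The state is a dict: "time": time; "joint_pos": joint angles; "qd": joint speeds; "joint_torque": joint torques, N m; "ee_pos": TCP position; "tcp_rot": TCP orientation; "ft_force": force on the tool from outside, world axes, zero at the start; "wrist_torque": the same for the moment, N m; "width": finger opening in m.
Only numpy, scipy, OpenCV 4.12 (cv2) and the standard library are available. Lean on these libraries where they do the work, as an engineer would, in place of code of your own. Each camera call takes 0.05 s, during which the arm holds its last target.

## Working session

There is one attempt and no reset: what is moved stays moved. The work goes in short steps, Python scripts to look and compute and a shell command to move; the robot and the scene stay as the last step left them, time stands still between calls to the robot, and variables do not carry over. Pictures are saved under pics/ and viewed, and the job is handed in when it is done.

```bash
ls; mkdir -p pics; cat > h.py <<'E'
import numpy as np, cv2
from scipy.spatial.transform import Rotation as R
from station import ctrl,camera,look_for
def rot(o):
    o=np.array(o,float)
    if o.shape==(3,3): return o
    if o.size==4: return R.from_quat(o).as_matrix()
    return R.from_euler('xyz',o,degrees=True).as_matrix()
def pt(c,u,v,z=None):
    z=c['z_map'][int(round(v)),int(round(u))] if z is None else z
    p=np.array([(u-c['cx'])/c['fx']*z,-(v-c['cy'])/c['fy']*z,-z])
    return rot(c['orientation'])@p+np.array(c['origin'])
def cloud(c):
    z=c['z_map'];v,u=np.mgrid[:z.shape[0],:z.shape[1]]
    p=np.stack([(u-c['cx'])/c['fx']*z,-(v-c['cy'])/c['fy']*z,-z],-1)
    w=p@rot(c['orientation']).T+np.array(c['origin']); w[z==0]=np.nan
    return w
def save(c,n): cv2.imwrite('pics/'+n,c['color'][...,::-1])
E
python3 - <<'E'
from h import *
print(ctrl.sense())
for n in ['top','scene']:
    c=camera(n);save(c,n+'0.png');np.savez('pics/'+n+'0.npz',**{k:np.array(v) for k,v in c.items()})
    print(n,c['origin'],c['orientation'],c['fx'],c['cx'],[k for k in c])
    for l in ['tray','lid_handle','lid_tongue','lid_pad','catch','lip_edge','jug_mid','clam_mid','calipers_mid']:
        for r in look_for(c,l)[:4]:
            b=r['box'];print(l,np.round(b),round(r['conf'],2),np.round(pt(c,(b[0]+b[2])/2,(b[1]+b[3])/2),3))
E
```

```text
pics
{'time': 0.0, 'joint_pos': array([-67.95337729,  26.83835979,  -0.66478055,  91.88288692,
         0.34223273,  61.38752248,  -3.22609544]), 'qd': array([-0.10015258,  0.00460422,  0.09973117,  0.07825794, -0.08419854,
        0.09224319, -0.01070386]), 'joint_torque': array([ 4.80292329e-04, -5.32376540e+01,  2.21721316e-02, -2.51297057e+01,
        1.15137891e-02,  7.77131907e-03,  9.23801025e-06]), 'ee_pos': array([0.26948675, 0.59090653, 0.25229737]), 'tcp_rot': array([ -86.77069102,   89.89321512, -111.28578024]), 'ft_force': array([-0.09888148,  0.58806427,  0.16560831]), 'wrist_torque': array([ 0.04592765,  0.00456664, -0.01254368]), 'width': 0.08561007856270302}
top [ 0.40850043 -0.01529668  1.28440015] [  5.36841384  -0.30044933 -89.41363719] 422.16646447751873 274.32654485445283 ['color', 'z_map', 'fx', 'fy', 'cx', 'cy', 'origin', 'orientation', 'shot']
tray [180. 151. 239. 223.] 0.96 [0.567 0.177 0.007]
lid_handle [297. 246. 392. 339.] 0.93 [ 0.259 -0.228  0.033]
lid_handle [310. 162. 354. 226.] 0.71 [ 0.546 -0.191  0.039]
lid_handle [131. 248. 224. 342.] 0.66 [0.244 
[... 1239 characters left out ...]
  0.003]
lid_pad [301. 160. 388. 201.] 0.82 [0.237 0.255 0.008]
lid_pad [123. 176. 229. 228.] 0.67 [ 0.279 -0.234  0.007]
lid_pad [171. 241. 232. 296.] 0.66 [ 0.565 -0.19  -0.001]
catch [360. 244. 384. 273.] 0.66 [0.668 0.178 0.057]
lip_edge [311. 200. 406. 282.] 0.79 [0.542 0.195 0.011]
lip_edge [259. 271. 310. 342.] 0.6 [ 0.813 -0.052  0.084]
lip_edge [436. 240. 475. 272.] 0.24 [0.68  0.375 0.047]
jug_mid [258. 271. 311. 339.] 0.88 [ 0.816 -0.053  0.09 ]
clam_mid [434. 243. 474. 273.] 0.58 [0.685 0.37  0.046]
clam_mid [257. 269. 308. 338.] 0.35 [ 0.812 -0.056  0.091]
calipers_mid [ 72. 266. 145. 291.] 0.9 [ 0.574 -0.395  0.007]
calipers_mid [166. 238. 230. 293.] 0.64 [ 0.563 -0.197  0.008]
```

View pics/top0.png

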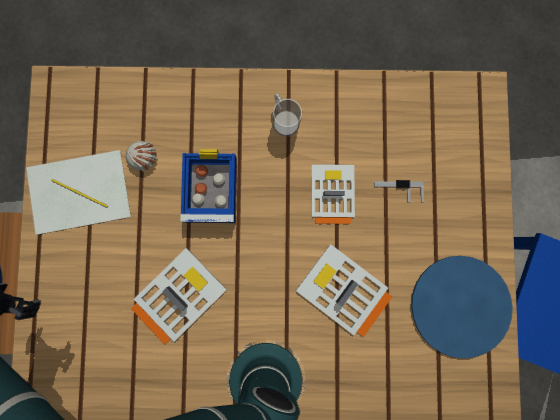

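View pics/scene0.png

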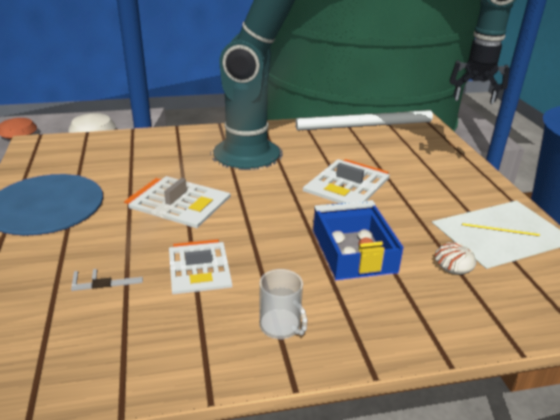

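```bash
python3 - <<'E'
import numpy as np,cv2
import h
for n,(a,b,c_,d) in {'top':(170,140,370,240)}.items():
    c=dict(np.load(f'pics/{n}0.npz'))
    im=c['color'][b:d,a:c_,::-1]
    cv2.imwrite('pics/topcrop.png',cv2.resize(im,None,fx=4,fy=4,interpolation=cv2.INTER_CUBIC))
    w=h.cloud(c)
    # lid area
    m=np.zeros(w.shape[:2],bool);m[155:230,305:360]=True
    p=w[m&(w[...,2]>0.015)&(w[...,2]<0.028)]
    p2=w[m&(w[...,2]>0.030)]
    print(len(p),len(p2))
    print(cv2.minAreaRect(p[:,:2].astype(np.float32)*1000),cv2.minAreaRect(p2[:,:2].astype(np.float32)*1000),p2.mean(0),p2.max(0))
    print('z', np.nanmedian(w[300:400,240:290,2]), np.nanmedian(p[:,2]))
    m=np.zeros(w.shape[:2],bool);m[145:230,175:245]=True
    p=w[m&(w[...,2]>0.06)]
    print(len(p),cv2.minAreaRect(p[:,:2].astype(np.float32)*1000),np.percentile(p[:,2],[10,50,90]))
E
```

```text
22 82
((567.7762451171875, -193.66908264160156), (71.50435638427734, 55.227867126464844), 12.036994934082031) ((551.3212890625, -198.15234375), (9.954056739807129, 59.6957893371582), 0.8216986060142517) [ 0.55121499 -0.19864783  0.03709718] [ 0.55639907 -0.16836808  0.0420043 ]
z 0.008582375773211637 0.020007358458119517
1234 ((565.349853515625, 173.05654907226562), (209.5335693359375, 152.598388671875), 0.27888810634613037) [0.06164234 0.07228551 0.07809515]
```

The top view shows three lids. The smallest is at about (333,193) px, with its orange tongue towards the robot. The tray is at (208,187), with the white lip towards the robot and the yellow catch at (208,155). The jug is at (287,117), the clam at (142,155) and the calipers at (400,187). Next I work out the move to above the small lid.

```bash
cat >> h.py <<'E'
def go(pos,rv=None,Rt=None):
    """print slide(cm), turn(rad) in present tool frame to reach world pos / orientation"""
    s=ctrl.sense();T=rot(s['tcp_rot'])
    sl=T.T@(np.array(pos)-s['ee_pos'])*100
    out=[np.round(sl,2)]
    if Rt is not None: out.append(np.round(R.from_matrix(T.T@Rt).as_rotvec(),4))
    print('slide,turn',*out)
# tool down, tool y along world +-x ; tilt b about world y (deg), yaw a
def Rdown(tilt=0,yaw=0,s=1):
    x=np.array([0,0,-1.]);y=np.array([s,0,0.]);z=np.cross(x,y)
    return R.from_euler('yz',[tilt,yaw],degrees=True).as_matrix()@np.stack([x,y,z],1)
E
python3 - <<'E'
from h import *
s=ctrl.sense();print(np.round(rot(s['tcp_rot']),3))
for sg in (1,-1): go([0.50,-0.198,0.25],Rt=Rdown(s=sg))
E
```

```text
[[ 0.     0.415  0.91 ]
 [ 0.     0.91  -0.415]
 [-1.     0.     0.   ]]
slide,turn [  0.33 -62.27  53.71] [ 1.143e+00 -0.000e+00 -1.000e-04]
slide,turn [  0.33 -62.27  53.71] [-1.9986e+00  1.0000e-04 -0.0000e+00]
```

View pics/topcrop.png

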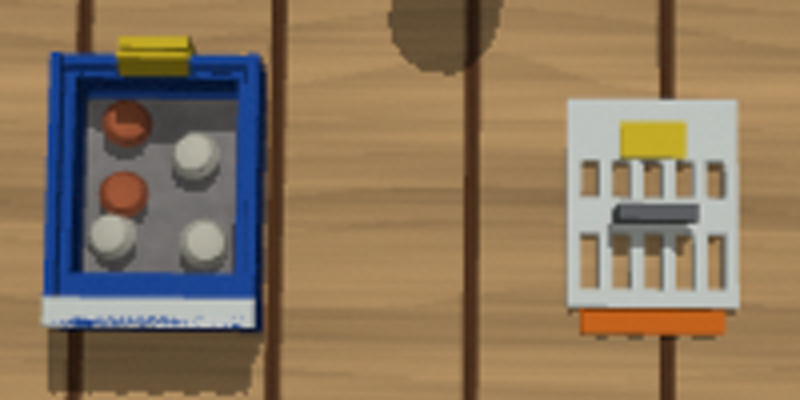

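```bash
python3 -m creep '[{"turn":[0.15,0,0],"slide":[0,-5,4.5],"hand":1},{"turn":[0.3,0,0],"slide":[0,-9.5,9],"hand":1},{"turn":[0.45,0,0],"slide":[0,-14,13],"hand":1},{"turn":[0.6,0,0],"slide":[0,-18.5,17.5],"hand":1},{"turn":[0.75,0,0],"slide":[0,-23,21.5],"hand":1},{"turn":[0.9,0,0],"slide":[0,-27.5,26],"hand":1}]'
```

```text
time: 1.75
ee_pos: [0.3913, 0.2348, 0.2537]
tcp_rot: [126.3, 89.9, 49.9]
ft_force: [0.9, 0.2, -0.4]
width: 0.0856
```

```bash
python3 - <<'E'
from h import *
print(np.round(ctrl.sense()['joint_pos'],1))
go([0.50,-0.198,0.25],Rt=Rdown(s=1))
E
```

```text
[-50.1   7.5  16.3 118.8  -2.6  54.  -18.7]
slide,turn [ 0.34  0.34 44.62] [ 0.2382 -0.0009 -0.0009]
```

```bash
python3 -m creep '[{"turn":[0.1,0,0],"slide":[0,0,6],"hand":1},{"turn":[0.2,0,0],"slide":[0,0,12],"hand":1},{"turn":[0.24,0,0],"slide":[0,0,18],"hand":1},{"turn":[0.24,0,0],"slide":[0,0,24],"hand":1},{"turn":[0.24,0,0],"slide":[0,0,30],"hand":1},{"turn":[0.24,0,0],"slide":[0.1,0.2,36],"hand":1},{"turn":[0.24,0,0],"slide":[0.2,0.3,42],"hand":1},{"turn":[0.24,0,0],"slide":[0.3,0.3,44.6],"hand":1},{"turn":[0.24,0,0],"slide":[0.3,0.3,44.6],"hand":1}]'
```

```text
time: 2.88
ee_pos: [0.4993, -0.2002, 0.2503]
tcp_rot: [65.5, 90.0, -24.9]
ft_force: [-0.2, 0.3, -0.7]
width: 0.0853
```

```bash
python3 - <<'E'
from h import *
c=camera('wrist');save(c,'w1.png');np.savez('pics/w1.npz',**{k:np.array(v) for k,v in c.items()})
print(c['origin'],c['orientation'],c['fx'],c['fy'],c['cx'],c['cy'])
for l in ['lid_handle','lid_tongue','lid_pad']:
        for r in look_for(c,l)[:3]:
            b=r['box'];print(l,np.round(b),round(r['conf'],2),np.round(pt(c,(b[0]+b[2])/2,(b[1]+b[3])/2),3))
E
```

```text
[ 0.49957244 -0.13128114  0.37186244] [-15.91404414  -0.02642495  -0.36173194] 347.03519293291254 347.03519293291254 279.4019907101188 213.24770540044645
lid_handle [  0.  71. 184. 327.] 0.64 [ 0.299 -0.217  0.012]
lid_handle [242. 119. 418. 240.] 0.62 [ 0.549 -0.192  0.039]
lid_tongue [244. 118. 422. 241.] 0.75 [ 0.551 -0.193  0.039]
lid_tongue [  0.  69. 186. 325.] 0.57 [ 0.302 -0.214  0.013]
lid_pad [  0.  67. 184. 325.] 0.91 [ 0.299 -0.214  0.011]
lid_pad [243. 116. 420. 238.] 0.68 [ 0.55  -0.19   0.039]
```

View pics/w1.png

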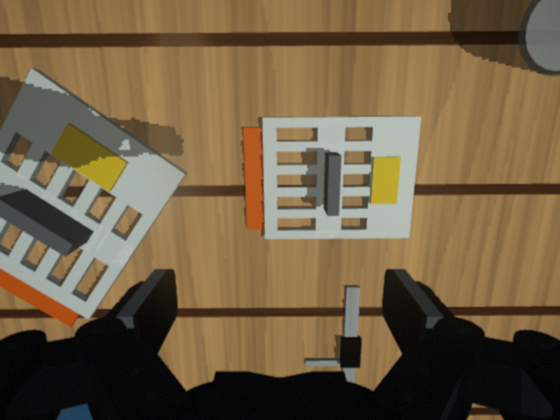

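The wrist view shows the small lid at (332,178) px, tongue at left (254,178), bar top at (333,183) and pad at (385,180). It lies almost square to the world axes. I measure it precisely.

```bash
python3 - <<'E'
from h import *
c=dict(np.load('pics/w1.npz'));w=cloud(c)
m=np.zeros(w.shape[:2],bool);m[110:248,238:428]=True
print('bench',np.nanmedian(w[20:30,100:400,2]),'noise',np.nanstd(w[20:30,100:400,2]))
col=c['color'].astype(int)
org=m&(col[...,0]>150)&(col[...,2]<60)&(col[...,1]<110)
yel=m&(col[...,0]>150)&(col[...,2]<60)&(col[...,1]>120)
wht=m&(col.min(-1)>130)
bar=m&(w[...,2]>0.033)
for n,k in [('org',org),('yel',yel),('wht',wht),('bar',bar)]:
    p=w[k];p=p[~np.isnan(p[:,0])]
    # use known plane z? 
    z0=np.nanmedian(p[:,2]); 
    print(n,len(p),z0,cv2.minAreaRect(p[:,:2].astype(np.float32)*1000),np.percentile(p[:,0],[1,50,99]),np.percentile(p[:,1],[1,50,99]))
# edges by ray-plane with fixed z
def ray(u,v,z):
    d=rot(c['orientation'])@np.array([(u-c['cx'])/c['fx'],-(v-c['cy'])/c['fy'],-1]);o=c['origin'];return o+d*(z-o[2])/d[2]
for k,z in [(wht|yel,.008),(org,.004),(yel,.011)]:
    vs,us=np.nonzero(k);P=np.array([ray(u,v,z)[:2] for u,v in zip(us,vs)],np.float32)*1000
    print(cv2.minAreaRect(P))
E
```

```text
bench 0.0009729571286149485 noise 0.0007996847485499651
org 1637 0.0050894056562821866 ((471.63812255859375, -199.41046142578125), (109.66539001464844, 18.276277542114258), 89.92921447753906) [0.46273705 0.47118455 0.47992241] [-0.25294487 -0.19547459 -0.14500402]
yel 1138 0.012027080763519049 ((609.80712890625, -198.8984832763672), (47.42940902709961, 26.997957229614258), 89.9588623046875) [0.59674853 0.60978492 0.62273676] [-0.22211955 -0.19827442 -0.17534032]
wht 10940 0.009047472305025006 ((563.0858764648438, -199.13873291015625), (161.1961669921875, 130.33456420898438), 0.09192794561386108) [0.48349756 0.56893022 0.64139341] [-0.26298425 -0.18839889 -0.13466845]
bar 795 0.03895306259229442 ((552.2798461914062, -198.76370239257812), (59.715457916259766, 12.37414264678955), 89.92952728271484) [0.54626179 0.55189602 0.55823798] [-0.22833966 -0.19698177 -0.16907462]
((562.5942993164062, -199.13433837890625), (160.25216674804688, 130.42356872558594), 0.09067068248987198)
((471.56573486328125, -199.46864318847656), (18.293493270874023, 109.7088851928711), 0.05770793929696083)
((610.1812744140625, -198.90420532226562), (26.77810287475586, 47.08876037597656), 0.056660246104002)
```

```bash
python3 -m creep '[{"turn":[0,0,0],"slide":[5,5.3,-0.1],"hand":0.2},{"turn":[0,0,0],"slide":[11,5.3,-0.1],"hand":0.2},{"turn":[0,0,0],"slide":[17,5.3,-0.1],"hand":0.2},{"turn":[0,0,0],"slide":[20.6,5.3,-0.1],"hand":0.2},{"turn":[0,0,0],"slide":[21.6,5.3,-0.1],"hand":0.2},{"turn":[0,0,0],"slide":[21.6,5.3,-0.1],"hand":0.2}]' 60
```

```text
time: 3.82
ee_pos: [0.5532, -0.1942, 0.0349]
tcp_rot: [151.9, 89.9, 61.9]
ft_force: [-0.5, -0.3, 0.3]
width: 0.0511
```

```bash
python3 - <<'E'
from h import *
c=camera('wrist');save(c,'w2.png')
go([0.552,-0.199,0.034],Rt=Rdown())
E
```

```text
slide,turn [ 0.19 -0.18  0.43] [ 0.0011 -0.0016 -0.0029]
```

View pics/w2.png

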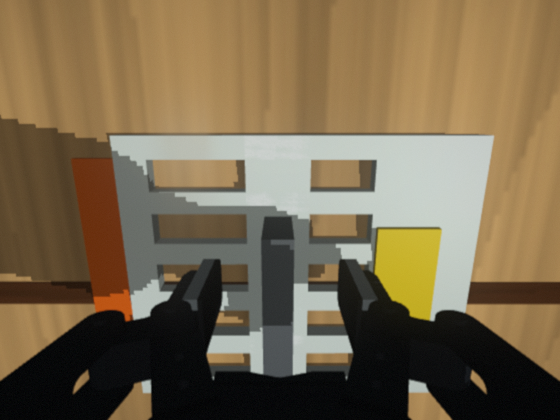

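The jaws straddle the bar (278,300) centrally. I close on it.

```bash
python3 -m creep '[{"turn":[0,0,0],"slide":[0.1,-0.1,0.4],"hand":0.2},{"turn":[0,0,0],"slide":[0.1,-0.1,0.4],"hand":-1},{"turn":[0,0,0],"slide":[0.1,-0.1,0.4],"hand":-1},{"turn":[0,0,0],"slide":[0.1,-0.1,0.4],"hand":-1},{"turn":[0,0,0],"slide":[0.1,-0.1,0.4],"hand":-1},{"turn":[0,0,0],"slide":[0.1,-0.1,0.4],"hand":-1},{"turn":[0,0,0],"slide":[0.1,-0.1,0.4],"hand":-1}]' 60
```

```text
time: 4.75
ee_pos: [0.5532, -0.1988, 0.0356]
tcp_rot: [114.1, 89.8, 24.2]
ft_force: [-1.8, 0.6, 6.7]
width: 0.011
```

```bash
python3 -m creep '[{"turn":[0,0,0],"slide":[-2,0,0],"hand":-1},{"turn":[0,0,0],"slide":[-7,0,0],"hand":-1},{"turn":[0,0,0],"slide":[-13,0,0],"hand":-1},{"turn":[0,0,0],"slide":[-19,0,0],"hand":-1},{"turn":[0,0,0],"slide":[-19,0,0],"hand":-1},{"turn":[0,0,0],"slide":[-19,0,0],"hand":-1}]'; python3 - <<'E'
from h import *
c=dict(np.load('pics/top0.npz'));w=cloud(c)
c1=camera('scene');save(c1,'s1.png')
# tray measurements in top image
m=np.zeros(w.shape[:2],bool);m[145:232,175:245]=True
col=c['color'].astype(int)
def ray(u,v,z):
    d=rot(c['orientation'])@np.array([(u-c['cx'])/c['fx'],-(v-c['cy'])/c['fy'],-1]);o=c['origin'];return o+d*(z-o[2])/d[2]
wh=m&(col.min(-1)>170); wh[:215]=False
ye=m&(col[...,0]>130)&(col[...,2]<70)&(col[...,1]>100)
bl=m&(col[...,2]>110)&(col[...,0]<90)
for n,k,z in [('lip',wh,.075),('blue',bl,.074),('yel',ye,.085)]:
    vs,us=np.nonzero(k);P=np.array([ray(u,v,z)[:2] for u,v in zip(us,vs)],np.float32)*1000
    print(n,len(us),cv2.minAreaRect(P))
E
```

```text
time: 5.5
ee_pos: [0.5517, -0.1985, 0.2254]
tcp_rot: [134.1, 89.8, 44.2]
ft_force: [-0.4, 0.9, -4.1]
width: 0.0111
lip 271 ((469.50390625, 173.26287841796875), (17.19638442993164, 146.18386840820312), 0.604069173336029)
blue 963 ((559.2694702148438, 173.2097930908203), (197.59036254882812, 151.71974182128906), 0.04820038378238678)
yel 91 ((593.8650512695312, 102.6502685546875), (223.44949340820312, 96.7099609375), 31.73577117919922)
```

View pics/s1.png

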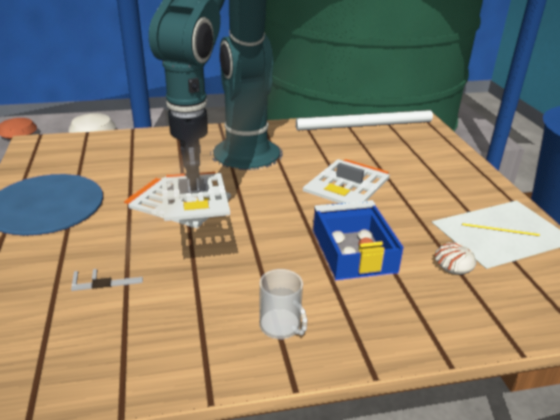

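```bash
python3 -m creep '[{"turn":[0,0,0],"slide":[-3,0,-4],"hand":-1},{"turn":[0,0.06,0],"slide":[-6,0,-8],"hand":-1},{"turn":[0,0.16,0],"slide":[-10,0,-12],"hand":-1},{"turn":[0,0.26,0],"slide":[-13.5,0,-15],"hand":-1},{"turn":[0,0.3,0],"slide":[-13.5,0,-15.9],"hand":-1},{"turn":[0,0.3,0],"slide":[-13.5,0,-15.9],"hand":-1},{"turn":[0,0.3,0],"slide":[-13.5,0,-15.9],"hand":-1}]'; python3 - <<'E'
from h import *
c=camera('wrist');save(c,'w3.png');np.savez('pics/w3.npz',**{k:np.array(v) for k,v in c.items()})
print(look_for(c,'catch')[:2])
E
```

```text
time: 6.42
ee_pos: [0.5504, -0.0401, 0.3582]
tcp_rot: [-179.6, 72.7, 90.4]
ft_force: [-0.4, -0.1, -3.1]
width: 0.0107
[{'box': [355.1, 45.1, 382.6, 101.9], 'conf': 0.82}]
```

View pics/w3.png

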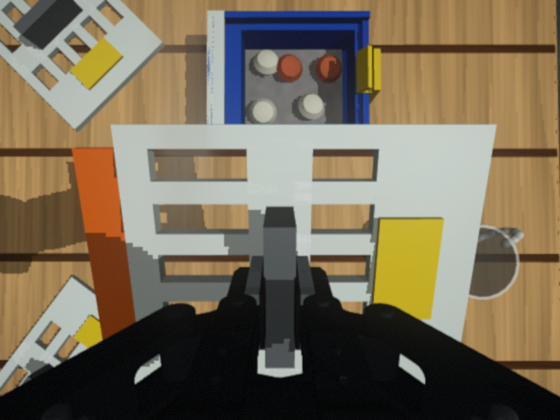

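The wrist view has the tray at the top: white lip at columns 207–225, far wall at row 12, catch at (369,70), and the near wall hidden by the lid. I measure it.

```bash
python3 - <<'E'
from h import *
c=dict(np.load('pics/w3.npz'));w=cloud(c);col=c['color'].astype(int)
m=np.zeros(w.shape[:2],bool);m[5:124,195:395]=True
Z=w[...,2]
def ray(u,v,z):
    d=rot(c['orientation'])@np.array([(u-c['cx'])/c['fx'],-(v-c['cy'])/c['fy'],-1]);o=c['origin'];return o+d*(z-o[2])/d[2]
print('bench',np.nanmedian(Z[20:40,440:540]))
wh=m&(Z>.068)&(Z<.082)&(col.min(-1)>120)
top=m&(Z>.068)&(Z<.08)&(col[...,2]>100)&(col[...,0]<90)
ye=m&(col[...,0]>130)&(col[...,2]<90)&(col[...,1]>100)
for n,k in [('lip',wh),('walltop',top),('catch',ye)]:
    p=w[k];p=p[~np.isnan(p[:,0])];print(n,len(p),np.median(p[:,2]),np.percentile(p[:,2],[1,99]),'x',np.percentile(p[:,0],[1,50,99]),'y',np.percentile(p[:,1],[1,50,99]))
for v in (40,60,80,100): 
    r=np.nonzero(wh[v])[0];print(v,ray(r[0],v,.075),ray(r[-1],v,.075))
    r=np.nonzero(top[v]|wh[v])[0];print('  wall',r[0],r[-1],ray(r[-1],v,.074))
for u in (240,280,320,350):
    r=np.nonzero(top[:,u])[0];print(u,r[0],ray(u,r[0]-.5,.074)[:2],len(r), r[:25])
vs,us=np.nonzero(ye);P=np.array([w[a,b] for a,b in zip(vs,us)]);hi=P[P[:,2]>.085];print('catch hi',len(hi),hi.min(0),hi.max(0))
im=c['color'][0:126,190:400,::-1];cv2.imwrite('pics/w3c.png',cv2.resize(im,None,fx=3.5,fy=3.5,interpolation=cv2.INTER_CUBIC))
E
```

```text
bench 0.0006555071869769336
lip 1945 0.07578348545678171 [0.07359073 0.07767193] x [0.46088879 0.471147   0.48152343] y [0.11068746 0.18047037 0.24735267]
walltop 1025 0.07462012235952986 [0.06807515 0.07662958] x [0.48393018 0.58349969 0.65947886] y [0.11575088 0.24462627 0.24921062]
catch 3431 0.0009002632688370205 [-0.00127319  0.09094342] x [0.43048261 0.6858098  0.71441848] y [0.13677076 0.25953671 0.30334897]
40 [0.46080623 0.21237316 0.075     ] [0.48165007 0.21235533 0.075     ]
  wall 207 367 [0.65705267 0.21273502 0.074     ]
60 [0.46093949 0.18758832 0.075     ] [0.48175398 0.18757327 0.075     ]
  wall 207 224 [0.4815901  0.18804416 0.074     ]
80 [0.46107238 0.16287317 0.075     ] [0.48063506 0.16286162 0.075     ]
  wall 207 223 [0.48046851 0.16327365 0.074     ]
100 [0.46120489 0.13822743 0.075     ] [0.48074009 0.13821846 0.075     ]
  wall 207 368 [0.65784665 0.13849048 0.074     ]
240 11 [0.50103297 0.24963322] 6 [11 12 13 14 15 16]
280 11 [0.55026779 0.24958142] 6 [11 12 13 14 15 16]
320 11 [0.59947672 0.24952965] 6 [11 12 13 14 15 16]
350 11 [0.63636644 0.24949084] 6 [11 12 13 14 15 16]
catch hi 167 [0.6532795  0.14797011 0.08622257] [0.65849159 0.19820225 0.09275615]
```

View pics/w3c.png

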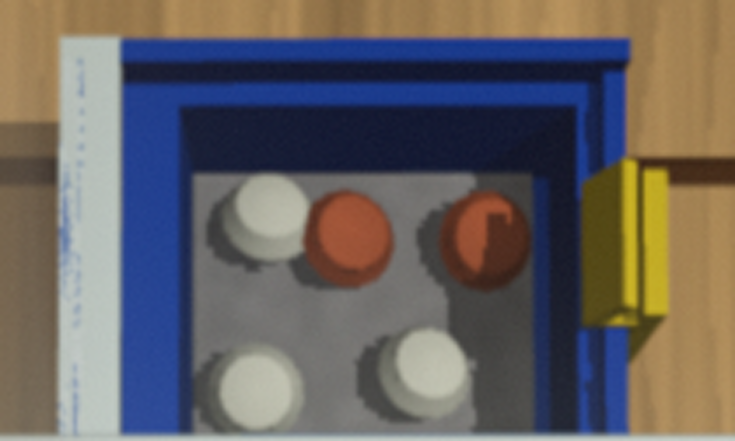

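```bash
cat >> h.py <<'E'
def lidplane(c,s):
    """fit top face in tool frame from wrist picture"""
    w=cloud(c);T=rot(s['tcp_rot']);t=(w-s['ee_pos'])@T   # tool coords
    col=c['color'].astype(int)
    wh=(col.min(-1)>110)&(col.max(-1)-col.min(-1)<30)&(abs(t[...,1])<.11)&(abs(t[...,2])<.08)&(abs(t[...,0]-.027)<.012)
    wh[:, :60]=False
    p=t[wh];p=p[~np.isnan(p[:,0])]
    for _ in range(3):
        A=np.c_[p[:,1],p[:,2],np.ones(len(p))];k,*_r=np.linalg.lstsq(A,p[:,0],rcond=None)
        e=p[:,0]-A@k;p=p[abs(e)<.003]
    print('n',len(p),'dist mm',k[2]*1000,'slopes deg (y,z)',np.degrees(np.arctan(k[:2])),'y range',np.percentile(p[:,1],[.5,99.5]),'z max',np.percentile(p[:,2],[.5,99.5]))
    yl=(col[...,0]>150)&(col[...,2]<60)&(col[...,1]>120)&(abs(t[...,0]-.025)<.015)
    q=t[yl];print('pad y',np.percentile(q[:,1],[1,99]),'z',np.percentile(q[:,2],[1,99]))
    og=(col[...,0]>120)&(col[...,2]<60)&(col[...,1]<100)&(abs(t[...,0]-.03)<.02)
    q=t[og];print('tongue y',np.percentile(q[:,1],[1,50,99]),'x',np.median(q[:,0]),'z',np.percentile(q[:,2],[1,99]))
E
python3 - <<'E'
from h import *
c=dict(np.load('pics/w3.npz'));s=ctrl.sense();print(s['time'],np.round(s['joint_pos'],1));lidplane(c,s)
E
```

```text
6.525 [-18.1  14.7  33.8  99.5 -25.7  74.7  23.5]
n 37340 dist mm 27.144682024536973 slopes deg (y,z) [ 0.1793815  -0.17861612] y range [-0.06963584  0.08920823] z max [-0.06465005  0.05807549]
pad y [0.04390594 0.07088883] z [-0.0246551  0.0226279]
tongue y [-0.0903941  -0.08143631 -0.07289051] x 0.030976521530020843 z [-0.05492814 -0.01213205]
```

```bash
python3 - <<'E'
from h import *
go([.574,.1735,.20],Rt=Rdown(tilt=-14))
go([.574,.05,.30],Rt=Rdown(tilt=-14))
E
```

```text
slide,turn [ 21.51   2.37 -15.65] [-0.0361 -0.3006  0.2435]
slide,turn [ 8.29  2.35 -6.84] [-0.0361 -0.3006  0.2435]
```

```bash
python3 -m creep '[{"turn":[0,-0.08,0.06],"slide":[2,0.6,-2],"hand":-1},{"turn":[-0.01,-0.16,0.12],"slide":[5,1.4,-5],"hand":-1},{"turn":[-0.02,-0.24,0.18],"slide":[8.3,2.3,-8],"hand":-1},{"turn":[-0.036,-0.3,0.243],"slide":[11,2.3,-11],"hand":-1},{"turn":[-0.036,-0.3,0.243],"slide":[14.5,2.3,-14.5],"hand":-1},{"turn":[-0.036,-0.3,0.243],"slide":[18,2.37,-15.7],"hand":-1},{"turn":[-0.036,-0.3,0.243],"slide":[21.5,2.37,-15.7],"hand":-1},{"turn":[-0.036,-0.3,0.243],"slide":[21.5,2.37,-15.7],"hand":-1},{"turn":[-0.036,-0.3,0.243],"slide":[21.5,2.37,-15.7],"hand":-1}]'; python3 - <<'E'
from h import *
s=ctrl.sense();print(s['ft_force'],s['wrist_torque'])
go([.574,.1735,.122],Rt=Rdown(tilt=-14))
go([.574,.1735,.118],Rt=Rdown(tilt=-14))
c=camera('wrist');lidplane(c,s);save(c,'w4.png');save(camera('scene'),'s4.png')
E
```

```text
time: 7.65
ee_pos: [0.5748, 0.173, 0.2012]
tcp_rot: [90.1, 76.0, 0.1]
ft_force: [1.5, -0.1, -2.0]
width: 0.0109
[ 1.54540998 -0.09125137 -2.00447654] [0.00070034 0.37436936 0.00757054]
slide,turn [ 7.67 -2.   -0.04] [-0.0013 -0.0002 -0.0006]
slide,turn [ 8.06 -2.09 -0.04] [-0.0013 -0.0002 -0.0006]
n 41275 dist mm 26.669557484502175 slopes deg (y,z) [ 0.17656784 -0.14079147] y range [-0.06941869  0.08948751] z max [-0.06465993  0.05795465]
pad y [0.04426939 0.07116396] z [-0.02464941  0.02240047]
tongue y [-0.08971483 -0.08121891 -0.07235777] x 0.03042692104271115 z [-0.05449374  0.0361595 ]
```

View pics/s4.png

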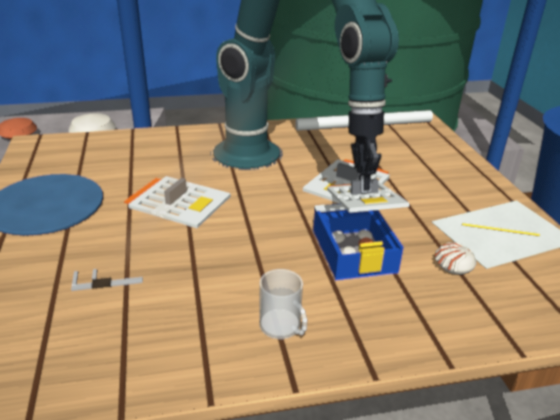

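View pics/w4.png

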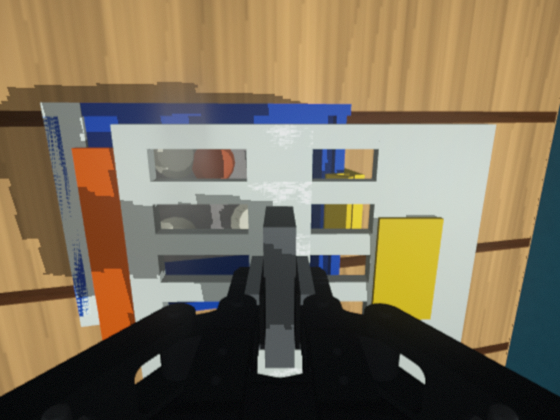

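The lid is held at 14° tilt over the tray, with the tongue (95,240) just inboard of the lip (65,200). I lower it.

```bash
python3 -m creep '[{"turn":[0,0,0],"slide":[3,-0.7,0],"hand":-1},{"turn":[0,0,0],"slide":[5.5,-1.4,0],"hand":-1},{"turn":[0,0,0],"slide":[7,-1.8,0],"hand":-1},{"turn":[0,0,0],"slide":[7.7,-2.0,0],"hand":-1},{"turn":[0,0,0],"slide":[7.7,-2.0,0],"hand":-1},{"turn":[0,0,0],"slide":[7.7,-2.0,0],"hand":-1}]'; python3 - <<'E'
from h import *
s=ctrl.sense();print(s['ft_force'])
for z in(.12,.119,.118,.117,.116,.115,.114): go([.574,.1735,z],Rt=Rdown(tilt=-14))
c=camera('wrist');save(c,'w5.png');c=camera('scene');cv2.imwrite('pics/s5.png',cv2.resize(c['color'][170:300,290:430,::-1],None,fx=4,fy=4))
E
```

```text
time: 8.5
ee_pos: [0.5752, 0.1734, 0.1234]
tcp_rot: [90.6, 75.8, 0.5]
ft_force: [0.6, -0.2, -2.3]
width: 0.0107
[ 0.63580194 -0.16166218 -2.34278824]
slide,turn [ 0.3 -0.2 -0. ] [-0.0022 -0.002  -0.0035]
slide,turn [ 0.4  -0.22 -0.  ] [-0.0022 -0.002  -0.0035]
slide,turn [ 0.49 -0.25 -0.  ] [-0.0022 -0.002  -0.0035]
slide,turn [ 0.59 -0.27 -0.  ] [-0.0022 -0.002  -0.0035]
slide,turn [ 0.69 -0.3  -0.  ] [-0.0022 -0.002  -0.0035]
slide,turn [ 0.78 -0.32 -0.  ] [-0.0022 -0.002  -0.0035]
slide,turn [ 0.88 -0.34 -0.  ] [-0.0022 -0.002  -0.0035]
```

View pics/w5.png

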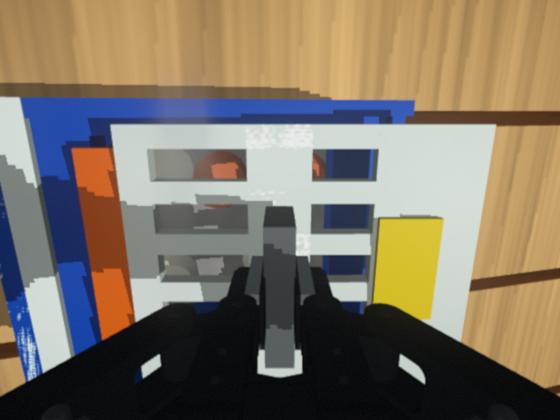

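View pics/s5.png

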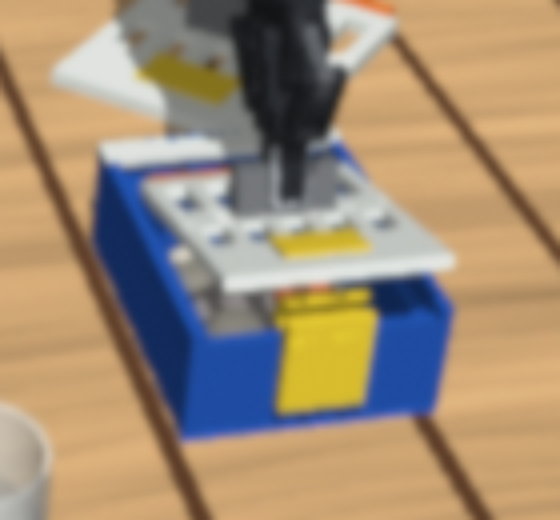

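```bash
python3 -m creep '[{"turn":[0,0,0],"slide":[0.4,-0.2,0],"hand":-1},{"turn":[0,0,0],"slide":[0.65,-0.25,0],"hand":-1},{"turn":[0,0,0],"slide":[0.65,-0.25,0],"hand":-1}]'; python3 - <<'E'
from h import *
s=ctrl.sense();print(s['ft_force'],s['ee_pos'])
E
python3 -m creep '[{"turn":[0,0,0],"slide":[0.1,0,0],"hand":-1},{"turn":[0,0,0],"slide":[0.1,0,0],"hand":-1}]'; python3 - <<'E'
from h import *
s=ctrl.sense();print(s['ft_force'],s['ee_pos'])
E
```

```text
time: 8.98
ee_pos: [0.5741, 0.1736, 0.1162]
tcp_rot: [90.6, 75.8, 0.5]
ft_force: [-0.5, 0.5, -2.3]
width: 0.0111
[-0.54547251  0.48515306 -2.30888932] [0.57411876 0.17361091 0.11622941]
time: 9.22
ee_pos: [0.5745, 0.1737, 0.1156]
tcp_rot: [90.6, 75.8, 0.5]
ft_force: [-1.2, -0.1, 2.2]
width: 0.0112
[-1.18431162 -0.14152001  2.16446117] [0.57445039 0.17366351 0.11555541]
```

```bash
python3 -m creep '[{"turn":[0,0,0],"slide":[-0.19,-0.47,0],"hand":-1},{"turn":[0,0,0],"slide":[-0.31,-0.95,0],"hand":-1},{"turn":[0,0,0],"slide":[-0.43,-1.44,0],"hand":-1},{"turn":[0,0,0],"slide":[-0.55,-1.92,0],"hand":-1},{"turn":[0,0,0],"slide":[-0.55,-1.92,0],"hand":-1}]'; python3 - <<'E'
from h import *
s=ctrl.sense();print(s['ft_force'],s['wrist_torque'],s['ee_pos'])
c=camera('wrist');save(c,'w6.png')
E
```

```text
time: 9.85
ee_pos: [0.5537, 0.1737, 0.116]
tcp_rot: [90.6, 75.9, 0.5]
ft_force: [-1.0, -0.9, -0.7]
width: 0.0113
[-0.9593747  -0.94887242 -0.6564783 ] [-0.07439802  0.65923323  0.00917139] [0.55367596 0.17371694 0.11602393]
```

View pics/w6.png

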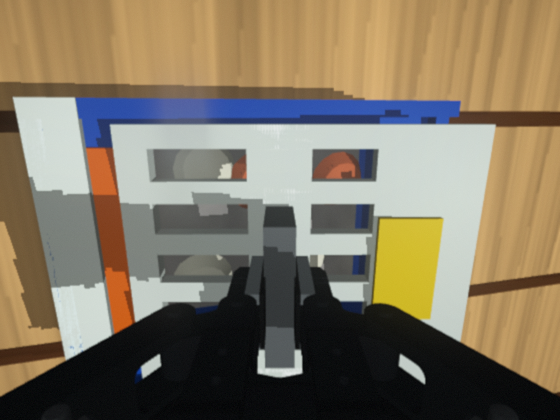

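The tongue (108,220) is partly under the lip. I continue to the wall.

```bash
python3 -m creep '[{"turn":[0,0,0],"slide":[-0.1,-0.4,0],"hand":-1},{"turn":[0,0,0],"slide":[-0.1,-0.4,0],"hand":-1}]'; python3 -m creep '[{"turn":[0,0,0],"slide":[-0.02,-0.1,0],"hand":-1},{"turn":[0,0,0],"slide":[-0.05,-0.2,0],"hand":-1},{"turn":[0,0,0],"slide":[-0.05,-0.2,0],"hand":-1}]'
```

```text
time: 10.15
ee_pos: [0.5494, 0.1738, 0.116]
tcp_rot: [90.6, 75.9, 0.5]
ft_force: [1.0, 0.5, -0.1]
width: 0.0109
time: 10.52
ee_pos: [0.5481, 0.1739, 0.1164]
tcp_rot: [90.7, 75.8, 0.6]
ft_force: [3.3, -0.3, -1.9]
width: 0.011
```

```bash
python3 -m creep '[{"turn":[0,0,-0.038],"slide":[0.36,0.15,0],"hand":-1},{"turn":[0,0,-0.073],"slide":[0.70,0.26,0],"hand":-1},{"turn":[0,0,-0.073],"slide":[0.70,0.26,0],"hand":-1},{"turn":[0,0,-0.073],"slide":[0.70,0.26,0],"hand":-1}]'
```

```text
time: 11.02
ee_pos: [0.5523, 0.1738, 0.1103]
tcp_rot: [90.9, 80.0, 0.9]
ft_force: [1.7, -0.6, -0.4]
width: 0.0102
```

```bash
python3 -m creep '[{"turn":[0,0,-0.026],"slide":[0.24,0.08,0],"hand":-1},{"turn":[0,0,-0.052],"slide":[0.48,0.17,0],"hand":-1},{"turn":[0,0,-0.052],"slide":[0.48,0.17,0],"hand":-1},{"turn":[0,0,-0.052],"slide":[0.48,0.17,0],"hand":-1}]'; python3 - <<'E'
from h import *
c=camera('wrist');save(c,'w7.png');lidplane(c,ctrl.sense())
c=camera('scene');cv2.imwrite('pics/s7.png',cv2.resize(c['color'][170:300,290:430,::-1],None,fx=4,fy=4))
E
```

```text
time: 11.52
ee_pos: [0.5546, 0.1739, 0.1057]
tcp_rot: [91.4, 83.0, 1.3]
ft_force: [-0.1, 1.3, 0.6]
width: 0.0109
n 39585 dist mm 26.53373807891268 slopes deg (y,z) [ 0.58642549 -0.26427885] y range [-0.06987136  0.08927061] z max [-0.06468503  0.05787987]
pad y [0.0441396  0.11143506] z [-0.02483928  0.02353865]
tongue y [-0.07903069 -0.07548537 -0.07231759] x 0.030087801997540187 z [-0.05449739  0.03209033]
```

View pics/w7.png

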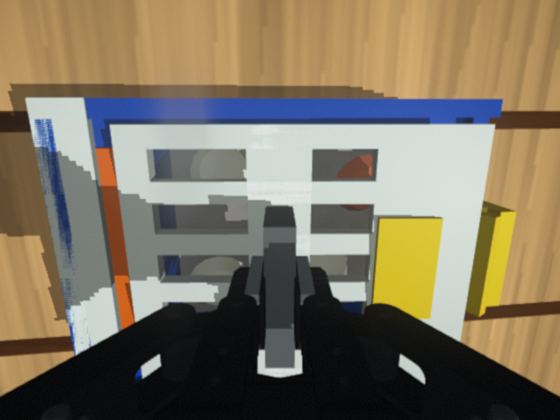

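View pics/s7.png

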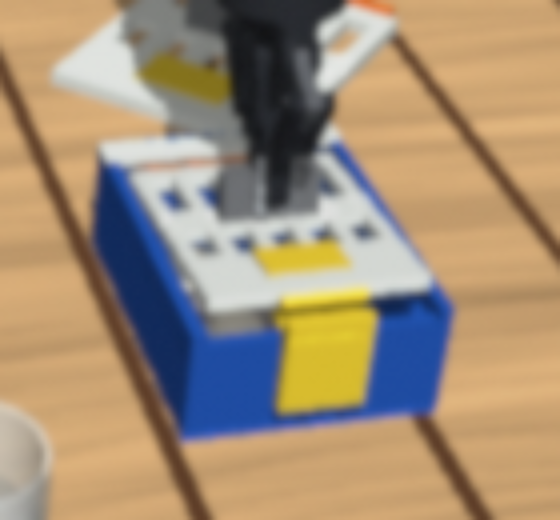

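The lid is hooked with the tongue under the lip at (108,220), tilted 7°. Its far edge is just above the catch ramp at (490,260). I release and back off upward.

```bash
python3 -m creep '[{"turn":[0,0,0],"slide":[0,0,0],"hand":0},{"turn":[0,0,0],"slide":[0,0,0],"hand":0},{"turn":[0,0,0],"slide":[0,0,0],"hand":0},{"turn":[0,0,0],"slide":[0,0,0],"hand":0},{"turn":[0,0,0],"slide":[-1,0,0],"hand":0},{"turn":[0,0,0],"slide":[-4,0,0],"hand":0},{"turn":[0,0,0],"slide":[-8,0,0],"hand":0},{"turn":[0,0,0],"slide":[-10,0,0],"hand":0},{"turn":[0,0,0],"slide":[-10,0,0],"hand":-1}]'; python3 - <<'E'
from h import *
c=camera('wrist');save(c,'w8.png')
c=camera('scene');cv2.imwrite('pics/s8.png',cv2.resize(c['color'][170:300,290:430,::-1],None,fx=4,fy=4))
print(ctrl.sense()['ee_pos'])
go([.6185,.1735,.16],Rt=Rdown())
go([.6185,.1735,.115],Rt=Rdown())
E
```

```text
time: 12.75
ee_pos: [0.5431, 0.1741, 0.2071]
tcp_rot: [92.3, 82.8, 2.3]
ft_force: [-0.3, 1.2, 0.6]
width: 0.0256
[0.54193485 0.17363138 0.20472583]
slide,turn [5.38 7.05 0.02] [-0.001  -0.0029 -0.1226]
slide,turn [9.84 6.5  0.03] [-0.001  -0.0029 -0.1226]
```

View pics/w8.png

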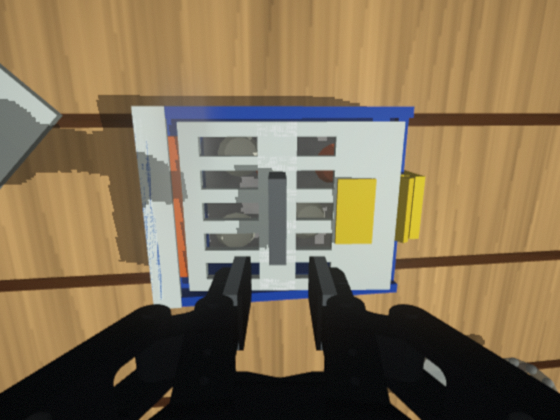

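View pics/s8.png

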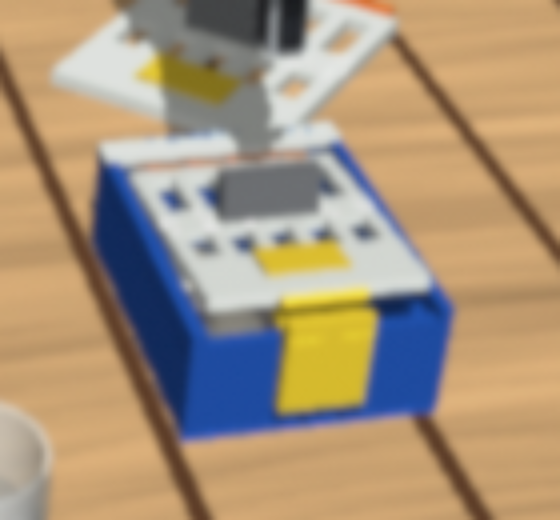

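The lid rests hooked, with its far edge on the ramp and the pad at (355,210). I move the closed fingers above the pad.

```bash
python3 -m creep '[{"turn":[0,0,-0.04],"slide":[0.5,3,0],"hand":-1},{"turn":[0,0,-0.1],"slide":[3,6.5,0],"hand":-1},{"turn":[0,0,-0.123],"slide":[5.4,7.05,0],"hand":-1},{"turn":[0,0,-0.123],"slide":[8,6.73,0],"hand":-1},{"turn":[0,0,-0.123],"slide":[9.8,6.5,0],"hand":-1},{"turn":[0,0,-0.123],"slide":[9.8,6.5,0],"hand":-1}]'; python3 - <<'E'
from h import *
s=ctrl.sense();print(s['ee_pos'],s['ft_force'])
c=camera('wrist');save(c,'w9.png')
E
```

```text
time: 13.6
ee_pos: [0.617, 0.1735, 0.1132]
tcp_rot: [-108.4, 89.7, 161.6]
ft_force: [0.1, -0.6, -0.6]
width: 0.0001
[0.6169962  0.17345234 0.11318408] [ 0.1180677  -0.62297296 -0.62979381]
```

View pics/w9.png

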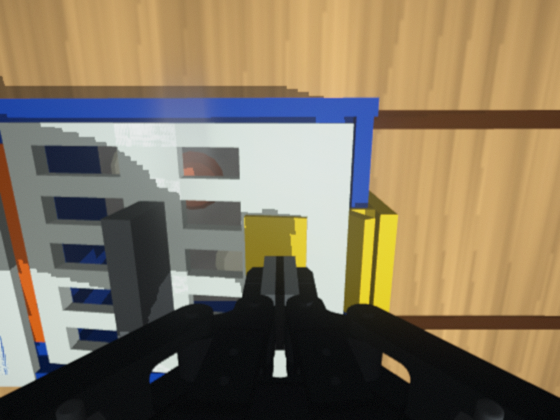

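The closed fingertips are over the pad at (278,262). I press down in steps.

```bash
python3 -m creep '[{"turn":[0,0,0],"slide":[0.4,0,0],"hand":-1},{"turn":[0,0,0],"slide":[0.7,0,0],"hand":-1},{"turn":[0,0,0],"slide":[0.7,0,0],"hand":-1}]'; python3 -m creep '[{"turn":[0,0,0],"slide":[0.2,0,0],"hand":-1},{"turn":[0,0,0],"slide":[0.4,0,0],"hand":-1},{"turn":[0,0,0],"slide":[0.4,0,0],"hand":-1}]';python3 -m creep '[{"turn":[0,0,0],"slide":[0.2,0,0],"hand":-1},{"turn":[0,0,0],"slide":[0.4,0,0],"hand":-1},{"turn":[0,0,0],"slide":[0.4,0,0],"hand":-1}]'
```

```text
time: 14.02
ee_pos: [0.6186, 0.1741, 0.1087]
tcp_rot: [178.4, 89.8, 88.3]
ft_force: [0.6, 0.7, 4.1]
width: 0.0004
time: 14.4
ee_pos: [0.6191, 0.1743, 0.1056]
tcp_rot: [162.3, 89.8, 72.3]
ft_force: [-0.9, -0.2, 5.5]
width: 0.0002
time: 14.78
ee_pos: [0.6187, 0.1743, 0.1014]
tcp_rot: [170.8, 89.8, 80.8]
ft_force: [-0.4, 0.3, -0.0]
width: 0.0002
```

```bash
python3 -m creep '[{"turn":[0,0,0],"slide":[0.2,0,0],"hand":-1},{"turn":[0,0,0],"slide":[0.4,0,0],"hand":-1},{"turn":[0,0,0],"slide":[0.4,0,0],"hand":-1}]'; python3 -m creep '[{"turn":[0,0,0],"slide":[0.2,0,0],"hand":-1},{"turn":[0,0,0],"slide":[0.3,0,0],"hand":-1},{"turn":[0,0,0],"slide":[0.3,0,0],"hand":-1}]'; python3 - <<'E'
from h import *
s=ctrl.sense();print(s['ee_pos'],s['ft_force'])
c=camera('wrist');save(c,'w10.png')
c=camera('scene');cv2.imwrite('pics/s10.png',cv2.resize(c['color'][170:300,290:430,::-1],None,fx=4,fy=4))
E
```

```text
time: 15.15
ee_pos: [0.6186, 0.1742, 0.0971]
tcp_rot: [175.3, 89.8, 85.3]
ft_force: [-0.0, -0.2, 0.3]
width: -0.0001
time: 15.52
ee_pos: [0.6182, 0.1742, 0.0937]
tcp_rot: [-168.8, 89.8, 101.2]
ft_force: [-0.2, 0.6, 0.3]
width: -0.0
[0.61823058 0.17419817 0.09369245] [-0.24043784  0.62786897  0.25750085]
```

View pics/s10.png

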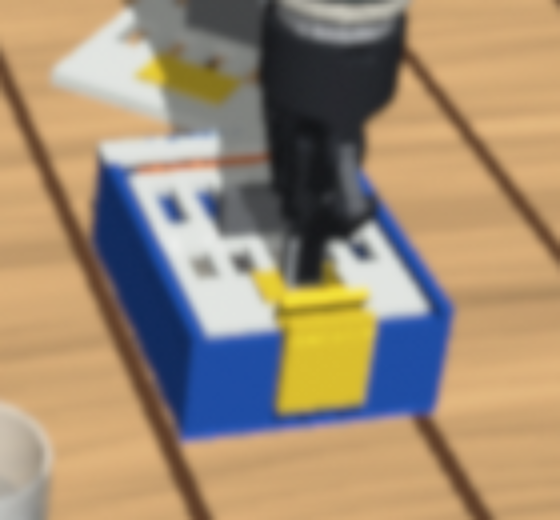

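View pics/w10.png

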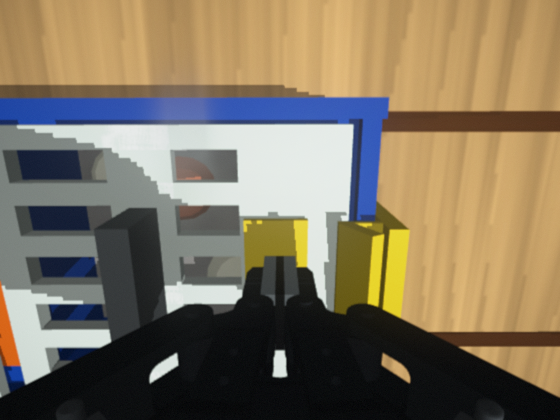

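The lid looks flat, and the catch (360,270) now overlaps its edge. I press a little more to confirm it is seated.

```bash
python3 -m creep '[{"turn":[0,0,0],"slide":[0.15,0,0],"hand":-1},{"turn":[0,0,0],"slide":[0.25,0,0],"hand":-1},{"turn":[0,0,0],"slide":[0.25,0,0],"hand":-1}]'
```

```text
time: 16.0
ee_pos: [0.6187, 0.1742, 0.0931]
tcp_rot: [-179.5, 89.8, 90.5]
ft_force: [-4.5, -0.4, 10.9]
width: 0.0004
```

It is seated: the tip stops at 71 mm with 11 N. I retract and inspect.

```bash
python3 -m creep '[{"turn":[0,0,0],"slide":[-2,0,0],"hand":-1},{"turn":[0,0,0],"slide":[-7,0,0],"hand":-1},{"turn":[0,0,0],"slide":[-13,-2,0],"hand":-1},{"turn":[0,0,0],"slide":[-15,-5,0],"hand":-1},{"turn":[0,0,0],"slide":[-15,-5,1],"hand":-1},{"turn":[0,0,0],"slide":[-15,-5,1],"hand":-1}]'; python3 - <<'E'
from h import *
s=ctrl.sense()
c=camera('wrist');save(c,'w11.png')
w=cloud(c);col=c['color'].astype(int)
k=(col.min(-1)>130)&(w[...,2]>.055)&(w[...,2]<.0735)&(w[...,0]>.48)&(w[...,0]<.66)&(w[...,1]>.1)&(w[...,1]<.25)
p=w[k];A=np.c_[p[:,0]-.56,p[:,1]-.173,np.ones(len(p))];f,*_=np.linalg.lstsq(A,p[:,2],rcond=None)
print('lid top slopes deg',np.degrees(f[:2]),'z',f[2],len(p),'x',np.percentile(p[:,0],[.3,99.7]))
og=(col[...,0]>120)&(col[...,2]<60)&(col[...,1]<100)&(w[...,2]>.05)&(w[...,2]<.075)&(w[...,0]<.51)
q=w[og];print('tongue',len(q),np.percentile(q[:,0],[1,99]),np.median(q[:,2]))
ye=(col[...,0]>130)&(col[...,2]<80)&(col[...,1]>100)&(w[...,2]>.05)
q=w[ye];pad=q[q[:,0]<.637];ca=q[q[:,0]>.637];print('pad',pad[:,0].min(),pad[:,0].max(),np.median(pad[:,2]),np.median(pad[:,1]),'catch',ca.min(0),ca.max(0))
vs,us=np.nonzero(k);P=p[:,:2].astype(np.float32)*1000;print(cv2.minAreaRect(P))
t=camera('top');save(t,'top2.png');c=camera('scene');cv2.imwrite('pics/s11.png',cv2.resize(c['color'][170:300,290:430,::-1],None,fx=4,fy=4))
for l in ['jug_mid','clam_mid','calipers_mid']:
    for r in look_for(t,l)[:1]: print(l,np.round(r['box']),r['conf'])
E
```

```text
time: 16.75
ee_pos: [0.5691, 0.1624, 0.2435]
tcp_rot: [168.0, 89.8, 77.9]
ft_force: [0.5, -0.0, -0.1]
width: 0.0003
lid top slopes deg [ 0.00844316 -0.13210542] z 0.06898382807976099 16899 x [0.48840228 0.6480223 ]
tongue 3 [0.48495008 0.48561629] 0.06510914462085354
pad 0.47990525364727876 0.6295696614774535 0.07182967706810908 0.1710415306518014 catch [ 0.65259781 -0.02533324  0.05706588] [0.83436602 0.19847362 0.09246353]
((565.9901733398438, 174.1524658203125), (169.92967224121094, 130.8688507080078), 0.33374637365341187)
clam_mid [126. 142. 149. 172.] 0.72
calipers_mid [372. 181. 423. 203.] 0.92
```

View pics/w11.png

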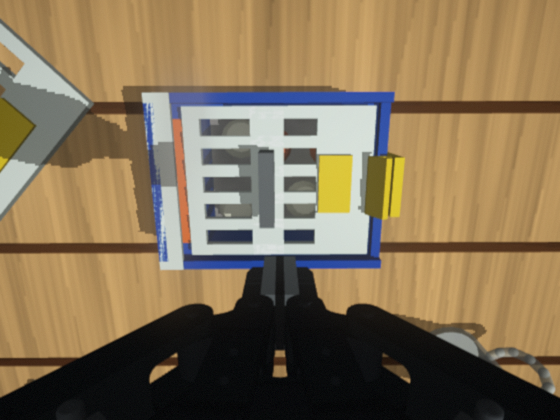

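View pics/s11.png

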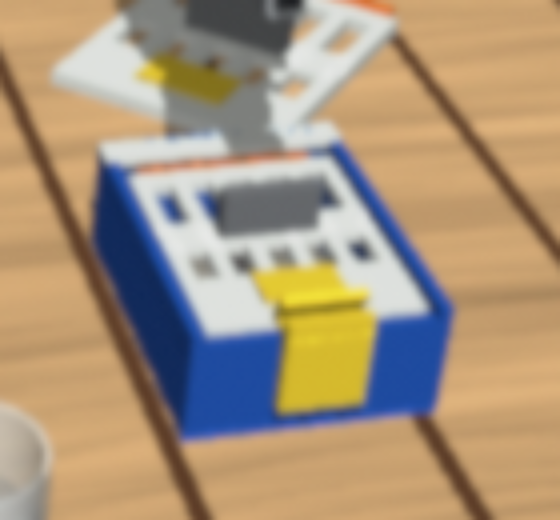

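View pics/top2.png

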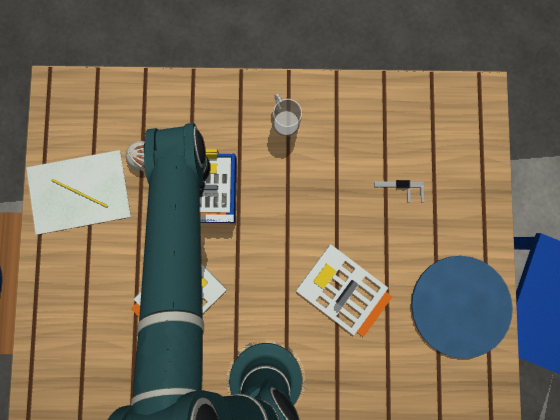

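The jug (287,117) and calipers (400,187) are where they were. The clam (140,155) is partly hidden by the arm but unmoved. I hand the job in.

```bash
python3 -c "
from station import ctrl
print(ctrl.job_done())"
```

```text
the job is handed in; nothing more can be done
None
```

The tray is closed with the smallest of the three lids, and I handed the job in at about 17 s on the robot's clock. The system gives no verdict, so the result below rests on my own checks.

I gripped the lid by its handle bar, tilted it 14° and slid the tongue under the lip until it touched the end wall (about 3 N). I then lowered it to 7° and let go. With the closed fingertips I pressed the pad until it stopped at 71 mm under 11 N.

| Check after backing off | Result |
|---|---|
| Lid tilt | within about 0.15° of flat |
| Lid top face | 69 mm; nominal is 68 and the wrist camera read the bench about 1 mm high |
| Tongue | under the lip; tip worked out to be at the end wall, since the lip hides it |
| Catch | over the lid's edge, within about 1 mm of where it started |
| Gripper | clear of everything |
| Jug and calipers | where they were in the top picture |
| Clam shell | partly hidden by the arm, but what shows was in its old place |

One check disagreed. In the last top picture the network did not find the jug and gave a cut-off box for the clam shell, so I judged both by eye.

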